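Clamp a mounted specimen in the stage with the handwheel

ROBOT

A 6-joint arm with a two-finger parallel gripper is mounted at the origin on a cart in front of the work surface, level with it; the furniture and walls round the work are solid. World frame = base frame: x ahead of the robot, y to its left, z up, the work surface at z = 0. Lengths are in m, angles in degrees, forces in N, time in s.
With the tool pointing down it reaches from about 0.3 to 0.875 m from the base axis. Payload 4.2 kg.
Tool frame: the origin (TCP) lies at the very end of the fingers, on their centre line; the grasp point (between the pads) lies 19 mm behind it; z points along the fingers, y is the direction in which the jaws open and shut (so a half turn about z gives the same grasp; the last joint's range is limited). The gripper opens to 85 mm and grips with 20 to 120 N. Pads are 22 mm wide; open, the fingers measure 114 mm over their backs; the gripper's body (76 mm by 85 mm) begins 54 mm behind the grasp point. The pads swing forward as they close: fully open they stand 13 mm farther back than shut.
Start: joints at [68.125, 18.312, 89.639, -0, 72.044, -1.146], TCP at [0.204, 0.538, 0.231] pointing down, gripper open.
Joint ranges: [-177.97, 177.97], [-48.28, 115.42], [12.27, 149.76], [-77.06, 257.06], [2.81, 150.46], [-146.56, 146.56]. Speed limits (degrees/s): [147.25, 147.25, 180, 180, 180, 180].

INTERFACE

Orientations are given as a 3x3 rotation matrix whose columns are the frame's x, y, z axes.
In Python, from rig import r, telemetry, imaging, close_job gives the robot as it stands. Calls block until the motion is done:
- r.goto(position, orientation): joint-space move of the TCP to a pose.
- r.servo_line(position, speed=0.15, rot=None, contact_N=None): straight line of the TCP; rot=None keeps the orientation; speed is the mean speed in m/s. With contact_N (N) it stops when the force on the tool has changed by that much, and returns True; else False.
- r.movej(angles): joint-space move.
- r.open_jaws() and r.grasp(f_grip=None): open the fingers fully, or close them until they stop; f_grip is the grip in N (None keeps the last).
- r.dwell(seconds).
- r.inverse_kinematics(position, orientation): joint angles nearest the present ones, or None.
- telemetry.get_obs(): the state.
- imaging.grab_frame(name): name is "scene" or "top" or "wrist"; returns the picture (384x512x3 uint8, blue, green, red); there is no depth.
- imaging.camera_params(name): a dict with "fx", "fy", "cx", "cy" (pixels), "R" (3x3) and "t" (3): a world point X has camera coordinates R X + t. Camera axes: x right, y down, z forward; pixel columns grow to the right and rows downward; lengths in m; the calibration is good to about 2 mm. A picture is of the moment at which its call begins: read the wrist's pose just before it. camera_params takes no time and is no camera call; for the wrist camera it gives the pose at the moment of the call.
A pose or a line that the arm cannot do raises r.Unreachable and nothing moves.
- close_job(): hands the job in, once; it reports no verdict.
The state is a dict: "t": time; "q": joint angles; "dq": joint speeds; "effort": joint torques, N m; "ee_pos": TCP position; "eef_rot": TCP orientation; "wrist_force": force on the tool from outside, world axes, zero at the start; "ft_torque": the same for the moment, N m; "grip_width": finger opening in m.
Only numpy, scipy, OpenCV 4.12 (cv2) and the standard library are available. Lean on these libraries where they do the work, as an engineer would, in place of code of your own. Each camera call takes 0.05 s, during which the arm holds its last target.

TASK

Clamp the tallest of the three mounted specimens that stand in front of the clamping stage. Slide the thumb latch to the left so that the sprung guard flips open, stand the specimen upright on the bed between the sprung pad and the vee anvil and let go of it, then wind the handwheel clockwise by its crank handle until the pad has pushed the specimen into the vee and its spring is pressed in about half of its travel. Never press the pad fully home, leave the guard open, and do not disturb the other loose things.

Things in the scene. Friction and masses are not known exactly. Their poses are not given: they have to be found in the camera images.
- stage: Clamping stage fixed to the worktop: base plate 180 x 330 x 20 mm (x -90..90, y -225..105), origin at table level. Its x points away from the operator, y to the operator's left, z up; turned by up to 0.2 rad. All 'stage' offsets are mm in this frame. Clamping axis: along y at x 0, z 43. Grey gearbox at the right: x -39..67, y -220..-75, top z 86. Wall behind the bed: x 62..70, top z 81.
- bed_mid (a point): Point on the flat steel bed (stage x 0, y 18, z 30) in the middle of the gap, 90 to 105 mm wide, between pad and anvil: the place to set the specimen down. The bed spans stage x -50..50, y -65..105.
- vee (a point): Bottom of the fixed vee anvil at the bed's left, at bed height (stage x 0, y 66, z 30). Its faces slope 25 degrees each side and open to the right (-y); 22 mm high above the bed, the block behind it 24. A seated 30 mm specimen has its axis at stage x 0, y 49. Pushed by the pad, the specimen slides along the bed into the vee.
- guard (a joint): Hinge of the clear guard (130 mm wide, stage y -45..85), at stage x 66, z 86. 0 = shut over the bed (top at z 92, front lip at x -49 down to z 36), 2.0 rad = fully open, leaning back past upright. A spring flips it open within about a second when the latch frees it, and keeps it open; while swinging its lip comes up to 15 mm nearer to the operator.
- latch (a joint): Travel of the thumb latch (m): 0 = locked, grows to 0.030 towards the operator's left (stage +y). The guard is free beyond about 0.022. It slides with 1 to 2 N and stays where it is left.
- latch_fin (a point): Middle of the latch's upright thumb fin, which stands in front of the shut guard: 10 mm thick along y, 18 mm along x, upper 20 mm free to grip or push (top 7 mm above this point, i.e. z = 61; the point is at stage x = -77, z = 54).
- wheel_hub (a point): Centre of the handwheel's turning plane (stage x -45, y -155, z 115), on its shaft. The shaft leans 25 degrees from vertical towards the operator; the direction out of the wheel is (-0.423, 0, 0.906) in the stage frame. The wheel is 102 mm over its rim; the rim reaches 9 mm outward from this plane.
- handwheel (a joint): Angle q of the handwheel (rad, -2 to 13.5), growing clockwise as seen facing the wheel. Moves the pad left (stage +y) by 40 mm a turn (6.37 mm a rad); the spring is half pressed near q = 11.4. The crank handle's axis stands 38 mm from the shaft in direction sin(q)*(0.906, 0, 0.423) + cos(q)*(0, 1, 0), stage frame. Friction 0.12 N m: it stays where it is left, also against the pad's spring.
- crank_grip (a point): Middle of the black crank handle, a round grip 16 to 18 mm thick and 36 mm long standing out of the wheel parallel to its shaft; this point is 31 mm outward of the wheel_hub plane, the handle's end 14 mm further out. It revolves freely on its pin, so fingers may hold it at constant direction while leading it round the circle.
- pad (a joint): How far the pad is pushed in on its spring (m): 0 = free, 0.016 = fully home. About 1.4 N to start, 700 N/m after that.
- pad_face (a point): Centre of the pad's clamping face (26 wide x 20 high mm, dark steel), which looks to stage +y; at stage x = 0, z = 43.
- specimen_tall: The mounted specimen to be clamped: black cylinder 30 mm in diameter, 25 mm high (the tallest and narrowest of the three), 0.03 kg, origin at the centre of its underside, z up. It stands at one of the three places in front of the stage.
- specimen_wide: Bystander: mounted specimen 40 mm in diameter, 21 mm high, origin at the centre of its underside.
- specimen_flat: Bystander: mounted specimen 32 mm in diameter, 15 mm high, origin at the centre of its underside.
- beaker: Bystander: empty beaker 55 mm in diameter, 72 mm high, origin at the centre of its underside.
- tape: Bystander: roll of dark tape 53 mm in diameter, 19 mm high, lying flat, origin at the centre of its underside.
There are look-alikes about, which are no part of the job. What is shaped like the specimen_tall but green is not meant.

How it is judged (in metres and radians):
On the way, in this order (a step that is already met when the one before it is completed fails the run):
1. the guard has sprung open (value of joint guard above 1.6 rad), for 0.2 s.
2. the tallest specimen stands upright on the bed between pad and anvil, released (z of specimen_tall in the frame of stage between 0.027 and 0.034 m and x of specimen_tall in the frame of stage between -0.02 and 0.02 m and y of specimen_tall in the frame of stage between -0.02 and 0.055 m and angle between specimen_tall's own z axis and vertical below 0.15 rad and contact force between the fingers and specimen_tall below 0.1 N), for 0.2 s.
At the end, for the whole second after the job is handed in: The guard is open (over 1.6 rad); the tallest specimen stands upright (within 0.15 rad) on the bed, seated in the vee anvil (within about 4 mm), at rest, and the pad presses on it with its spring compressed between 4 and 12 mm of its 16 mm travel (value of joint pad between 0.004 and 0.012 m and contact force between pad and specimen_tall above 2 N and y of specimen_tall in the frame of stage between 0.045 and 0.053 m and x of specimen_tall in the frame of stage between -0.005 and 0.005 m and z of specimen_tall in the frame of stage between 0.027 and 0.035 m and angle between specimen_tall's own z axis and vertical below 0.15 rad and linear speed of specimen_tall below 0.01 m/s and value of joint guard above 1.6 rad); the robot touches nothing.
It fails at once if the pad is driven fully home on its spring (value of joint pad above 0.0148 m).
It fails at once if another loose thing is moved more than 30 mm (distance of any of specimen_wide, specimen_flat, beaker, tape from where it was at the start of the episode above 0.03 m).
It also fails if it takes over 72 s, if anything falls off the work surface, if the arm or the gripper's body presses on something with over 40 N, if the wrist force passes 120 N, or if a joint passes its speed limit or range.

## Working session

There is one attempt and no reset: what is moved stays moved. The work goes in short steps, each a Python script; the robot and the scene stay as the last script left them, time stands still between calls to the robot, and variables do not carry over. Pictures are saved under pics/ and viewed, and the job is handed in when it is done.

```bash
ls; mkdir -p pics; python3 - <<'E'
from rig import r, telemetry, imaging
import cv2
o=telemetry.get_obs(); print(o)
for n in ("scene","top","wrist"):
    p=imaging.camera_params(n); print(n,p)
    cv2.imwrite(f"pics/a_{n}.png",imaging.grab_frame(n))
E
```

```text
pics
{'t': 0.0, 'q': array([ 6.81262463e+01,  1.83530735e+01,  8.97082342e+01, -2.15763013e-03,
        7.20438024e+01, -1.14565906e+00]), 'dq': array([ 0.03242863, -0.01325321,  0.01549782,  0.10939929,  0.06258592,
        0.02236464]), 'effort': array([-2.23855073e-03, -4.15525711e+01, -2.34161872e+01, -2.88033107e-04,
        8.07111443e-03,  5.81684887e-07]), 'ee_pos': array([0.20333733, 0.53732447, 0.23045551]), 'eef_rot': array([[-9.35274714e-01,  3.53922006e-01, -6.50227995e-04],
       [ 3.53922603e-01,  9.35273140e-01, -1.71579078e-03],
       [ 8.84663067e-07, -1.83486612e-03, -9.99998317e-01]]), 'wrist_force': array([ 0.96735851, -0.48664075, -0.01528505]), 'ft_torque': array([0.04750635, 0.01315124, 0.01714922]), 'grip_width': 0.08528847298372341}
scene {'fx': 371.38418636948904, 'fy': 371.38418636948904, 'cx': 264.0090838537564, 'cy': 187.14267449618453, 'R': array([[ 0.506103  , -0.8623391 ,  0.01519957],
       [-0.53472447, -0.32755732, -0.77895824],
       [ 0.67670488,  0.38610552, -0.62689157]]), 't': array([-0.25386282,  0.38185726,  0.70309989])}
top {'fx': 456.34319678789905, 'fy': 456.34319678789905, 'cx': 260.8661586736316, 'cy': 201.97798701251654, 'R': array([[ 0.00529621, -0.99990828,  0.01246509],
       [-0.99666011, -0.00629399, -0.08141869],
       [ 0.08148968, -0.01199224, -0.99660204]]), 't': array([-0.00653898,  0.52384364,  1.48689596])}
wrist {'fx': 308.95075770757217, 'fy': 308.95075770757217, 'cx': 256.72786851740983, 'cy': 196.53566740325263, 'R': array([[ 3.54290646e-01,  9.35135104e-01, -6.90024078e-04],
       [ 8.93881695e-01, -3.38444210e-01,  2.93991552e-01],
       [ 2.74688286e-01, -1.04775257e-01, -9.55807769e-01]]), 't': array([-0.5752944 , -0.03863804,  0.37840981])}
```

View pics/a_scene.png

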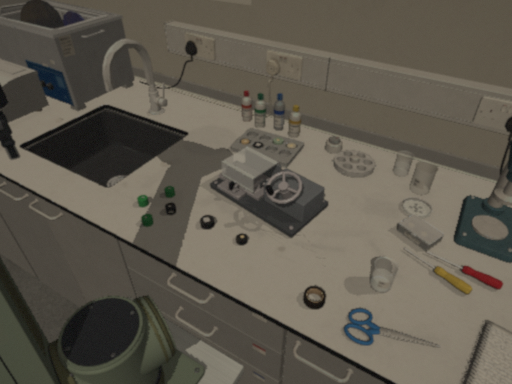

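View pics/a_top.png

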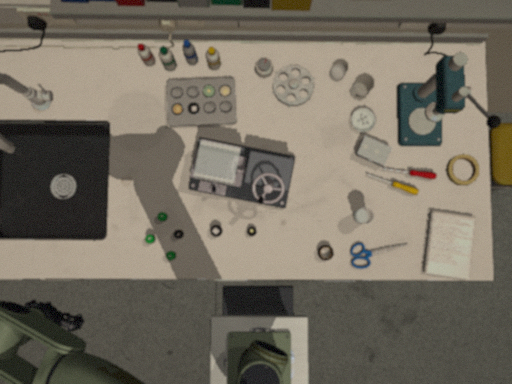

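View pics/a_wrist.png

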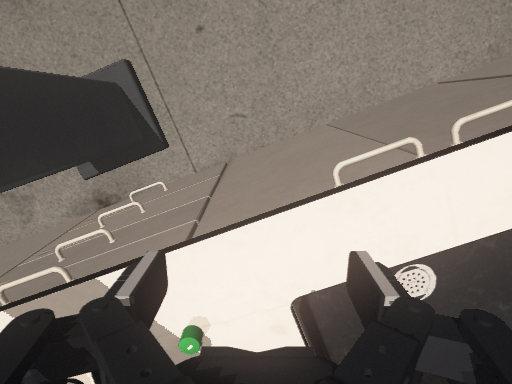

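```bash
cat > h.py <<'E'
from rig import r, telemetry, imaging
import numpy as np, cv2, json
def cam(n,obs=None): return imaging.camera_params(n)
def ray(p,uv):
    R=p["R"];t=p["t"];c=-R.T@t
    d=R.T@np.array([(uv[0]-p["cx"])/p["fx"],(uv[1]-p["cy"])/p["fy"],1.0]); return c,d
def onz(p,uv,z):
    c,d=ray(p,uv); return c+d*(z-c[2])/d[2]
def proj(p,X):
    x=p["R"]@np.asarray(X)+p["t"]; return np.array([p["fx"]*x[0]/x[2]+p["cx"],p["fy"]*x[1]/x[2]+p["cy"]])
def tri(obs):
    A=np.zeros((3,3));b=np.zeros(3)
    for p,uv in obs:
        c,d=ray(p,uv);d=d/np.linalg.norm(d);M=np.eye(3)-np.outer(d,d);A+=M;b+=M@c
    return np.linalg.solve(A,b)
E
python3 - <<'E'
from h import *
for n in ("scene","top"):
    im=cv2.imread(f"pics/a_{n}.png")
    a=im[120:260,150:310] if n=="top" else im[130:260,130:340]
    cv2.imwrite(f"pics/b_{n}.png",cv2.resize(a,None,fx=800/a.shape[1] if n=="scene" else 4,fy=800/a.shape[1] if n=="scene" else 4,interpolation=cv2.INTER_CUBIC))
p=cam("top")
for uv in [(179,234),(216,230),(252,230),(325,252),(362,216)]: print(uv,onz(p,uv,0.02))
for uv in [(189,187),(284,207),(294,154)]: print(uv,onz(p,uv,0.02))
pw=cam("wrist"); c=-pw["R"].T@pw["t"]; o=telemetry.get_obs(); print("cam in tool",o["eef_rot"].T@(c-o["ee_pos"]), pw["R"]@o["eef_rot"])
E
```

```text
(179, 234) [0.41684278 0.26463426 0.02      ]
(216, 230) [0.43062136 0.14351205 0.02      ]
(252, 230) [0.43127794 0.02517493 0.02      ]
(325, 252) [ 0.36046907 -0.21505607  0.02      ]
(362, 216) [ 0.47954635 -0.33844636  0.02      ]
(189, 187) [0.57223585 0.23468437 0.02      ]
(284, 207) [ 0.50780579 -0.08012026  0.02      ]
(294, 154) [ 0.68546393 -0.11333638  0.02      ]
cam in tool [ 0.07408972  0.00077782 -0.14206364] [[-3.93406496e-04  9.99999564e-01 -8.46922540e-04]
 [-9.55795846e-01 -6.25037590e-04 -2.94030458e-01]
 [-2.94030859e-01  6.93811553e-04  9.55795675e-01]]
```

View pics/b_scene.png

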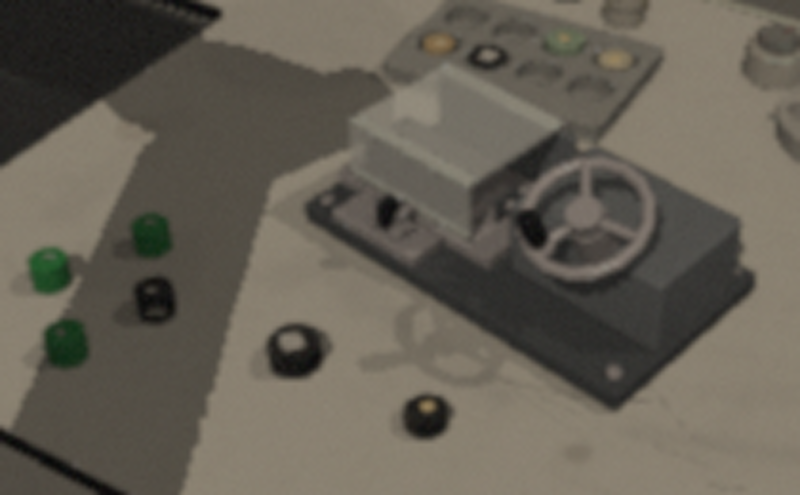

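View pics/b_top.png

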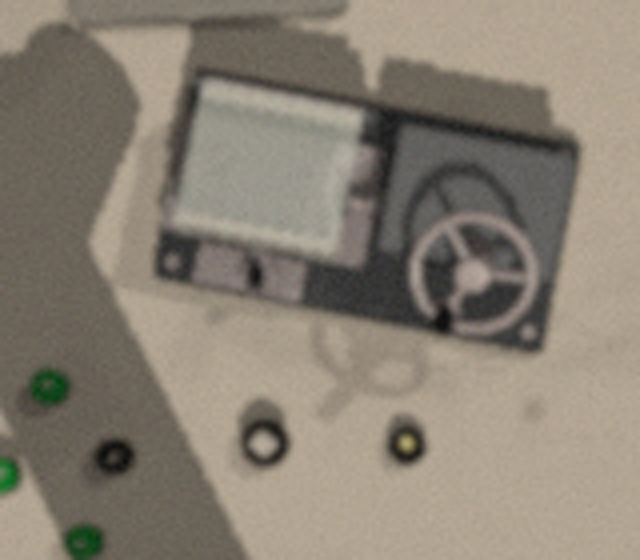

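```bash
python3 - <<'E'
from h import *
R=np.array([[-1,0,0],[0,1,0],[0,0,-1.]])
r.goto([0.52,0.12,0.32],R)
o=telemetry.get_obs();print(o["t"],o["ee_pos"],o["q"])
def shot(k):
    p=cam("wrist"); im=imaging.grab_frame("wrist"); cv2.imwrite(f"pics/{k}.png",im); np.save(f"pics/{k}.npy",p,allow_pickle=True)
    cv2.imwrite(f"pics/{k}_x.png",cv2.resize(im,(800,600),interpolation=cv2.INTER_CUBIC))
shot("c1")
r.servo_line([0.52,0.02,0.32],speed=0.2); shot("c2")
print(telemetry.get_obs()["t"])
E
```

```text
2.075 [0.51977752 0.1206691  0.31979935] [ 1.18228665e+01  1.20706153e+01  8.56393582e+01  2.06493412e-02
  8.23135442e+01 -7.82293351e+01]
2.825
```

View pics/c1_x.png

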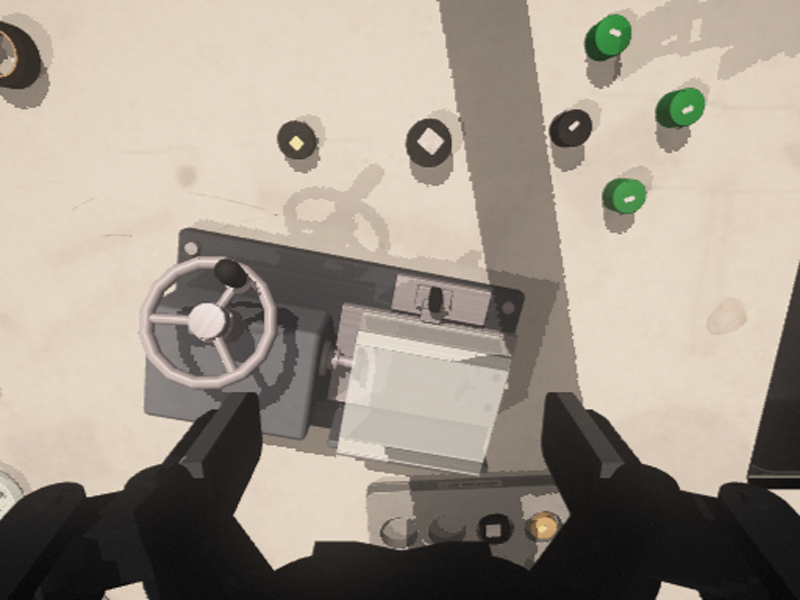

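View pics/c2_x.png

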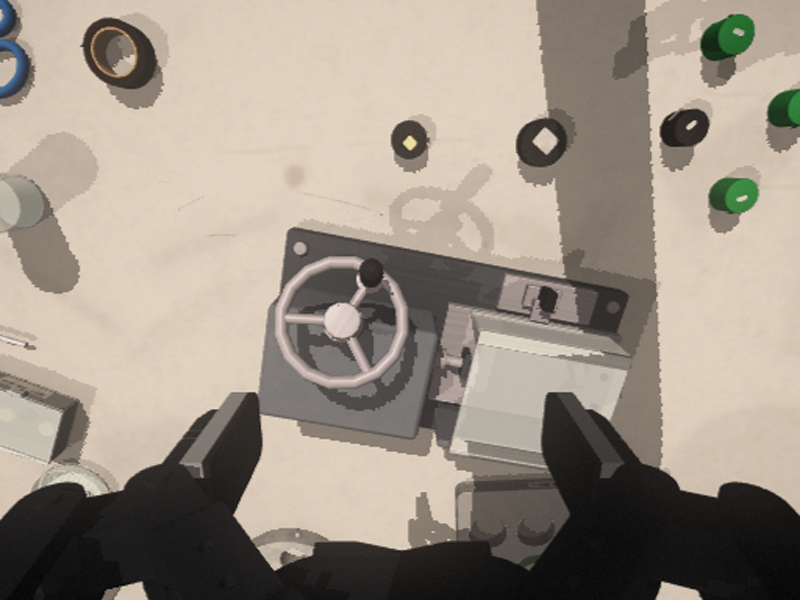

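```bash
python3 - <<'E'
from h import *
a=cv2.imread("pics/c1.png")[135:305,85:350]; b=cv2.imread("pics/c2.png")[135:305,160:425]
for k,i in (("c1z",a),("c2z",b)):
    z=cv2.resize(i,None,fx=3,fy=3,interpolation=cv2.INTER_CUBIC); z=np.clip(z*1.5,0,255).astype(np.uint8); cv2.imwrite(f"pics/{k}.png",z)
E
```

```text
(no output)
```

View pics/c1z.png

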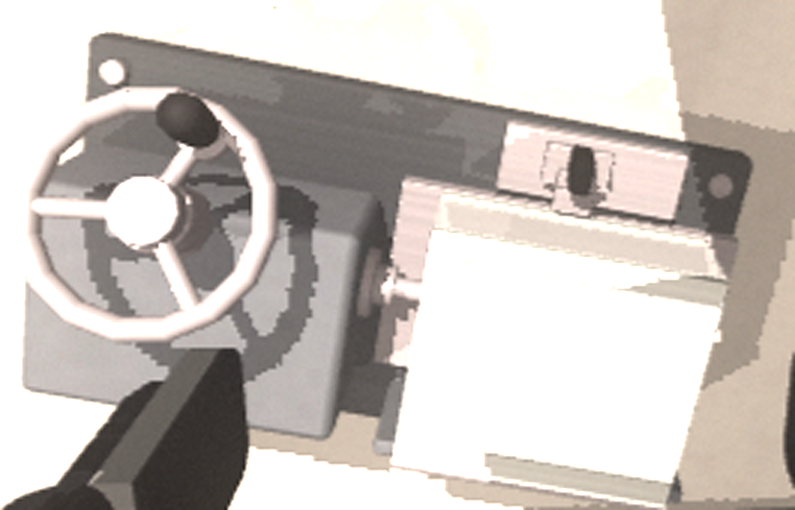

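View pics/c2z.png

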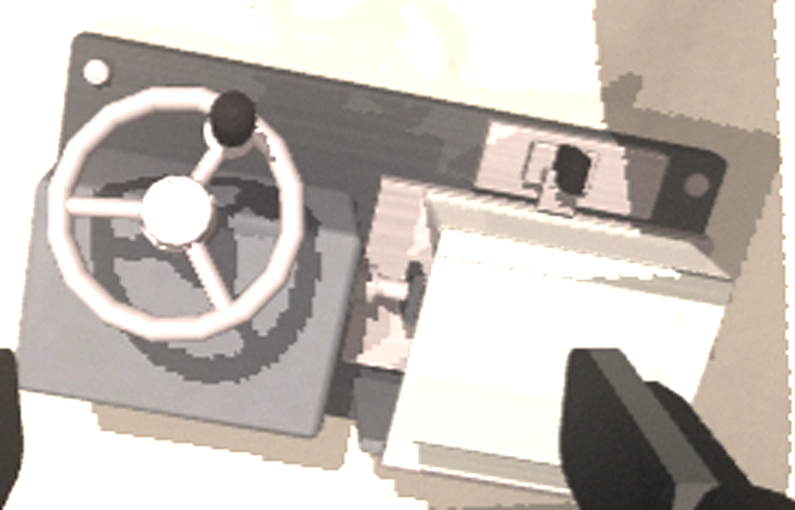

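```bash
cat >> h.py <<'E'
def ld(k): return np.load(f"pics/{k}.npy",allow_pickle=True).item()
E
python3 - <<'E'
from h import *
p1,p2=ld("c1"),ld("c2")
f1=lambda u:(85+(u[0]+.5)/3-.5,135+(u[1]+.5)/3-.5); f2=lambda u:(160+(u[0]+.5)/3-.5,135+(u[1]+.5)/3-.5)
F=dict(cR=((90,34),(75,32)),cL=((753,157),(728,157)),sR=((111,71),(96,71)),sL=((721,185),(696,184)),hub=((145,210),(178,207)),handle=((186,117),(233,116)),fin=((581,170),(573,168)))
for k,(a,b) in F.items():
    a,b=f1(a),f2(b); X=tri([(p1,a),(p2,b)]); print(k,X.round(4),onz(p1,a,.02).round(4),onz(p2,b,.02).round(4), (proj(p1,X)-a).round(1))
# specimens
for nm,a,b in (("flat",(297,140),(409,139)),("wide",(429,142),(541,142)),("tall",(573,125),(688,125))):
    a=np.array(a)*.64;b=np.array(b)*.64; print(nm,tri([(p1,a),(p2,b)]).round(4),onz(p1,a,.02).round(4))
E
```

```text
cR [ 0.5063 -0.0809  0.0195] [ 0.5066 -0.0807  0.02  ] [ 0.5059 -0.0808  0.02  ] [-0.  -0.3]
cL [0.5683 0.2396 0.0165] [0.5671 0.2386 0.02  ] [0.5677 0.2379 0.02  ] [-0.   0.2]
sR [ 0.5236 -0.0711  0.0245] [ 0.5243 -0.073   0.02  ] [ 0.5245 -0.072   0.02  ] [0.  0.1]
sL [0.5815 0.2237 0.0204] [0.5815 0.2238 0.02  ] [0.5816 0.2239 0.02  ] [0. 0.]
hub [ 0.5601 -0.0223  0.1213] [ 0.5947 -0.065   0.02  ] [ 0.5934 -0.0351  0.02  ] [-0.  -0.4]
handle [5.219e-01 2.000e-04 1.291e-01] [ 0.5469 -0.0394  0.02  ] [ 0.5467 -0.0066  0.02  ] [-0. -0.]
fin [0.5641 0.1513 0.0525] [0.5738 0.1538 0.02  ] [0.5732 0.1617 0.02  ] [-0.  -0.2]
flat [0.4299 0.0288 0.0074] [0.4306 0.0314 0.02  ]
wide [0.432  0.1463 0.0085] [0.4322 0.1457 0.02  ]
tall [0.4183 0.2701 0.0169] [0.4183 0.2691 0.02  ]
```

```bash
cat >> h.py <<'E'
yaw=-0.191; O=np.array([.6375,.1205,0])
SR=np.array([[np.cos(yaw),-np.sin(yaw),0],[np.sin(yaw),np.cos(yaw),0],[0,0,1]])
def S(x,y,z): return O+SR@(np.array([x,y,z])/1000.)   # mm stage -> world
def toS(X): return SR.T@(np.asarray(X)-O)*1000
NW=np.array([-.423,0,.906])
def crank(q,out=31,rad=38): return S(*(np.array([-45,-155,115])+NW*out+rad*(np.sin(q)*np.array([.906,0,.423])+np.cos(q)*np.array([0,1,0]))))
E
python3 - <<'E'
from h import *
p1,p2=ld("c1"),ld("c2")
g1=lambda u:((np.array(u)-np.array([85,135])+.5)*3-.5).round(0); g2=lambda u:((np.array(u)-np.array([160,135])+.5)*3-.5).round(0)
for q in (-1.4,-1.2,-1.,-.8,-.6): print(q,g1(proj(p1,crank(q,45))),g1(proj(p1,crank(q,10))),g2(proj(p2,crank(q,45))),g2(proj(p2,crank(q,10))))
for nm,X in dict(cR=S(-90,-225,20),cL=S(-90,105,20),hub=S(*(np.array([-45,-155,115])+NW*9)),fin=S(-77,16,61)).items(): print(nm,g1(proj(p1,X)),g2(proj(p2,X)))
E
```

```text
-1.4 [153.  99.] [181. 119.] [211.  99.] [211. 119.]
-1.2 [173. 109.] [198. 128.] [231. 108.] [229. 127.]
-1.0 [190. 122.] [214. 139.] [248. 121.] [244. 139.]
-0.8 [204. 138.] [226. 154.] [262. 137.] [257. 153.]
-0.6 [214. 156.] [236. 171.] [273. 155.] [267. 170.]
cR [85. 34.] [70. 33.]
cL [757. 161.] [733. 160.]
hub [143. 210.] [177. 210.]
fin [581. 176.] [577. 175.]
```

```bash
cat >> h.py <<'E'
def T(th):
    c,s=np.cos(np.radians(th)),np.sin(np.radians(th))
    return SR@np.array([[-c,0,s],[0,1,0],[-s,0,-c]])
RD=T(0)
RP=SR@np.array([[0,1,0],[1,0,0],[0,0,-1.]])  # tool x=+y stage, jaw along stage x
def snap(k,n="wrist",crop=None,f=1.5,gain=1.0):
    p=cam(n); im=imaging.grab_frame(n); cv2.imwrite(f"pics/{k}.png",im); np.save(f"pics/{k}.npy",p,allow_pickle=True)
    if crop: im=im[crop[1]:crop[3],crop[0]:crop[2]]
    cv2.imwrite(f"pics/{k}_x.png",np.clip(cv2.resize(im,None,fx=f,fy=f,interpolation=cv2.INTER_CUBIC)*gain,0,255).astype(np.uint8))
def st():
    o=telemetry.get_obs(); print("t",round(o["t"],2),"S",toS(o["ee_pos"]).round(1),"F",(SR.T@o["wrist_force"]).round(1),"w",round(o["grip_width"],4)); return o
E
python3 - <<'E'
from h import *
p1,p2=ld("c1"),ld("c2")
for X in (S(-80,-16,52),S(-80,20,52)): print(r.inverse_kinematics(X,T(40)))
for q in np.arange(-1.2,5.2,.8): 
    a=r.inverse_kinematics(crank(q,15),T(25)); print(None if a is None else a.round(0))
print(r.inverse_kinematics(S(-5,18,36),RP), r.inverse_kinematics(np.array([.4183,.27,.006]),np.diag([-1,1,-1.])))
for k in("c1","c2"):
    im=cv2.imread(f"pics/{k}.png"); m=((im.max(2)<75)).astype(np.uint8); m[:, :300 if k=="c1" else 400]=0; m[120:]=0
    g=((im[:,:,1].astype(int)-im[:,:,2]>50)).astype(np.uint8)
    for nm,mm in(("dark",m),("green",g)):
        n,l,s,c=cv2.connectedComponentsWithStats(mm)
        for i in range(1,n):
            if s[i,4]>100: print(k,nm,s[i],c[i],onz(ld(k),c[i],.016).round(4))
E
```

```text
[ 22.40607472  23.29214892 131.50569408 245.68845503  22.81492902
  52.86448051]
[ 26.61136247  24.40747127 128.72628126 254.53474183  23.98586131
  47.34436845]
[  2.  12. 124. -15.  20. -64.]
[  4.  13. 120. -16.  23. -62.]
[  3.  14. 116. -14.  26. -65.]
[ -0.  15. 114. -10.  27. -71.]
[ -4.  14. 115.  -7.  26. -77.]
[ -6.  13. 118.  -5.  24. -81.]
[ -5.  12. 122.  -6.  21. -79.]
[ -2.  12. 124. -11.  20. -71.]
[ 1.13265485e+01  3.45107963e+01  9.29544687e+01 -2.54444375e-14
  5.25347351e+01  2.22700424e+01] [ 3.15174620e+01  2.64382009e+01  1.15997548e+02 -2.54444375e-14
  3.75642515e+01 -5.84825380e+01]
c1 dark [375  22  18  17 128] [380.46875   31.640625] [0.3592 0.2821 0.016 ]
c1 dark [420  68  18  14 111] [425.68468468  75.06306306] [0.4118 0.3493 0.016 ]
c1 dark [352  70  27  24 462] [364.82467532  82.17748918] [0.4208 0.2681 0.016 ]
c1 green [381  10  23  25 427] [391.66510539  21.96721311] [0.348  0.2952 0.016 ]
c1 green [429  57  22  23 376] [439.19946809  67.56382979] [0.4024 0.3659 0.016 ]
c1 green [392 115  21  21 315] [402.24444444 124.95873016] [0.4775 0.3268 0.016 ]
c2 dark [449  15  23  24 253] [456.32806324  28.70355731] [0.3562 0.2805 0.016 ]
c2 dark [492  64  20  18 212] [499.01886792  73.08018868] [0.4098 0.3482 0.016 ]
c2 dark [423  70  31  24 554] [437.6732852  81.9765343] [0.421  0.2674 0.016 ]
c2 green [460   9  23  26 419] [470.59188544  21.51789976] [0.3479 0.2973 0.016 ]
c2 green [503  58   9  22 139] [508.07913669  68.07913669] [0.4035 0.359  0.016 ]
c2 green [464 115  21  21 319] [474.13479624 124.68338558] [0.4777 0.3287 0.016 ]
```

```bash
python3 - <<'E'
from h import *
for th in (22,25,):
  for X in (S(-82,-16,52)-.1*T(th)[:,2],S(-82,-16,52),S(-82,0,52),S(-82,25,52)): print(th,r.inverse_kinematics(X,T(th)).round(1))
r.grasp(20)
th=22
r.goto(S(-84,-18,52)-.12*T(th)[:,2],T(th)); st()
r.servo_line(S(-84,-18,52),speed=.12); o=st()
c=r.servo_line(S(-84,40,52),speed=.05,contact_N=9); print(c); st()
r.servo_line(S(-88,telemetry_y:=float(toS(telemetry.get_obs()["ee_pos"])[1])-8,52),speed=.1)
r.dwell(.5); st(); snap("d1"); snap("d1s","scene",(130,130,340,260),3.8)
E
```

```text
22 [ 19.   11.5 117.3 -19.8  33.6 -45.2]
22 [ 16.7  21.9 119.7 -28.8  21.1 -36.9]
22 [ 18.4  22.4 118.7 -29.3  22.1 -35. ]
22 [ 21.   23.3 117.  -29.7  23.6 -32.4]
25 [ 20.4  10.7 119.9 -25.9  30.2 -38.3]
25 [ 17.6  21.6 121.8 -39.9  18.4 -25.3]
25 [ 19.4  22.2 120.8 -39.9  19.4 -23.8]
25 [ 22.   23.  119.  -39.7  21.1 -21.9]
t 4.38 S [-127.7  -17.5  164.5] F [ 0.4 -0.3  0.9] w -0.0002
t 5.53 S [-83.7 -17.9  52.7] F [-0.3 -0.5  0.9] w 0.0
True
t 6.4 S [-84.3  26.5  51.8] F [ 1.8 -5.   3.5] w 0.0001
t 7.15 S [-88.   18.6  52. ] F [-0.4  0.8 -0.4] w 0.0003
```

View pics/d1s_x.png

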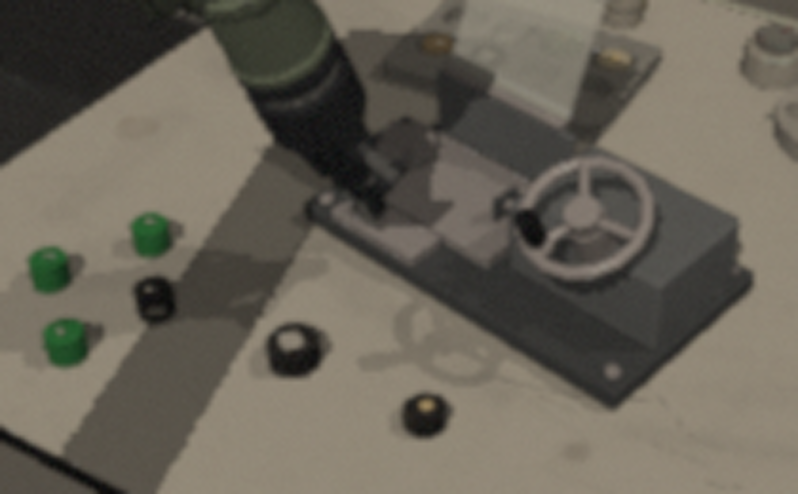

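View pics/d1_x.png

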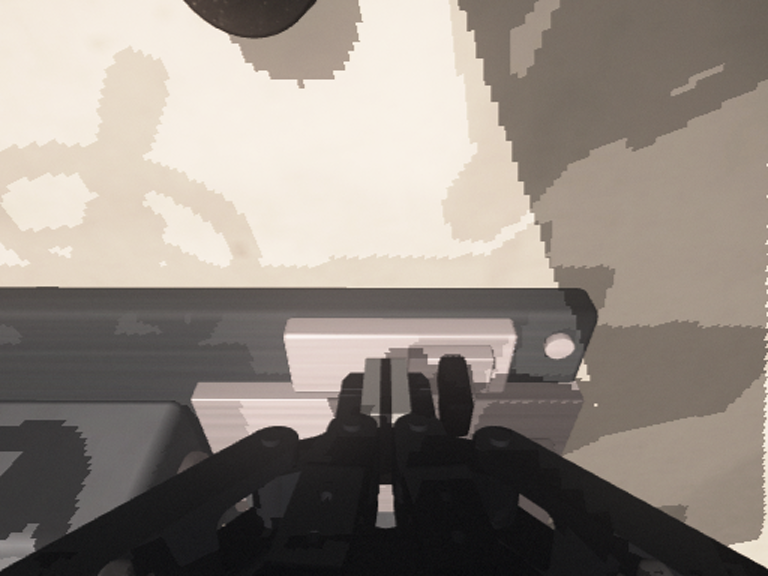

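```bash
python3 - <<'E'
from h import *
R=np.diag([-1,1,-1.])
r.servo_line(S(-88,18,52)-.1*T(22)[:,2],speed=.2)
r.goto([.4195,.2685,.14],R); r.open_jaws(); st(); snap("e0")
r.servo_line([.4195,.2685,.006],speed=.12,contact_N=10); st()
r.grasp(25); st()
r.servo_line([.4195,.2685,.15],speed=.15); st(); snap("e1"); snap("e1s","scene",(130,130,340,260),3.8)
E
```

```text
t 9.3 S [-242.1  103.9  140. ] F [ 0.8  0.2 -0.3] w 0.0855
t 10.62 S [-241.7  104.3    6.6] F [ 0.   0.3 -0.5] w 0.0855
t 11.17 S [-242.   104.     6.3] F [-0.6 -1.3  3.9] w 0.0285
t 12.28 S [-242.6  103.4  149.1] F [ 0.   0.  -0.3] w 0.0287
```

View pics/e0_x.png

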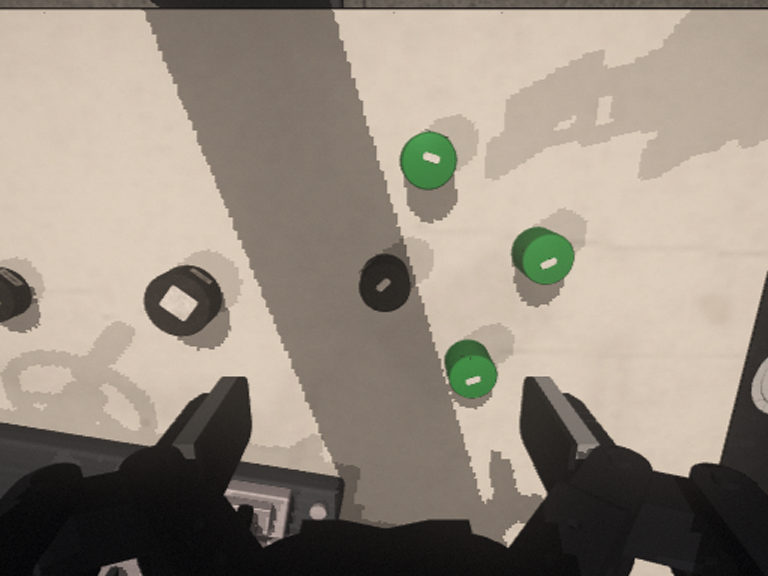

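View pics/e1_x.png

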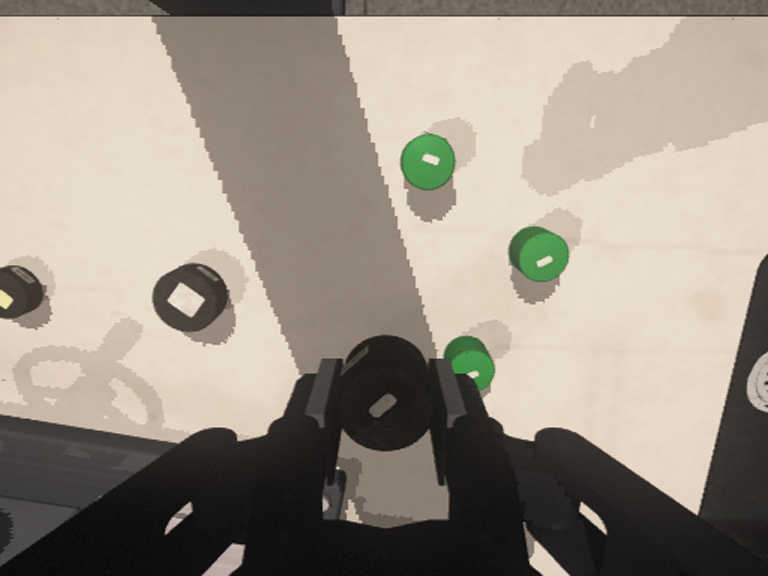

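View pics/e1s_x.png

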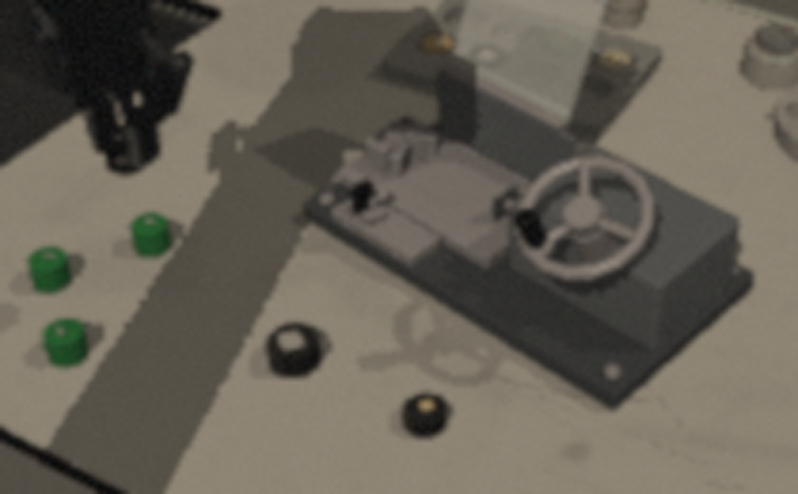

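```bash
python3 - <<'E'
from h import *
X=onz(ld("e1"),(382/1.5,405/1.5),.168);print(X, X-telemetry.get_obs()["ee_pos"])
r.goto(S(-5,18,150),RP); st(); snap("f1"); 
E
```

```text
[0.41755195 0.26766058 0.168     ] [-0.00139756 -0.00049599  0.01906503]
t 13.65 S [ -5.6  18.3 149.6] F [-0.2  0.5 -0.4] w 0.0284
```

View pics/f1_x.png

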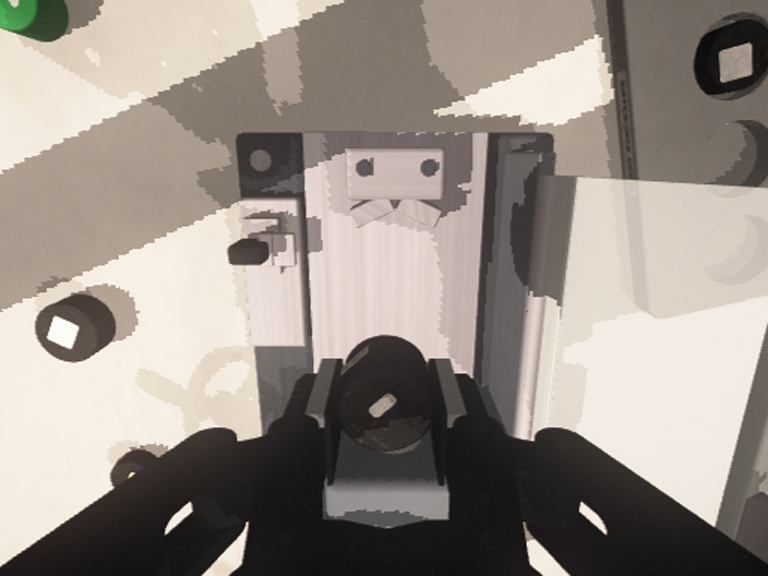

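```bash
python3 - <<'E'
from h import *
p=ld("f1")
for X in (S(0,66,52),S(0,66,30),S(-90,105,20),S(90,105,20),S(-77,46,61)): print((proj(p,X)*1.5).round(0))
print(toS(onz(p,(396/1.5,202/1.5),.052)),toS(onz(p,(237/1.5,132/1.5),.02)),toS(onz(p,(554/1.5,133/1.5),.02)))
E
```

```text
[394. 210.]
[394. 205.]
[231. 132.]
[556. 132.]
[242. 251.]
[ 0.87090001 69.86187029 52.        ] [-86.78784067 104.75946535  20.        ] [ 88.73385295 104.35193527  20.        ]
```

```bash
python3 - <<'E'
from h import *
r.servo_line(S(-4,18,60),speed=.15)
print(r.servo_line(S(-4,18,35),speed=.04,contact_N=4)); st()
r.open_jaws(); st()
r.servo_line(S(-4,18,150),speed=.15); st(); snap("g1"); snap("g1s","scene",(200,130,340,230),5)
E
```

```text
True
t 15.03 S [-4.5 17.8 36.3] F [-0.2 -0.6  4.4] w 0.0285
t 15.62 S [-4.9 17.6 35.8] F [-0.1 -0.5  0.2] w 0.0853
t 16.52 S [ -3.6  18.4 152.2] F [-5.9 -0.8  9.6] w 0.0855
```

View pics/g1_x.png

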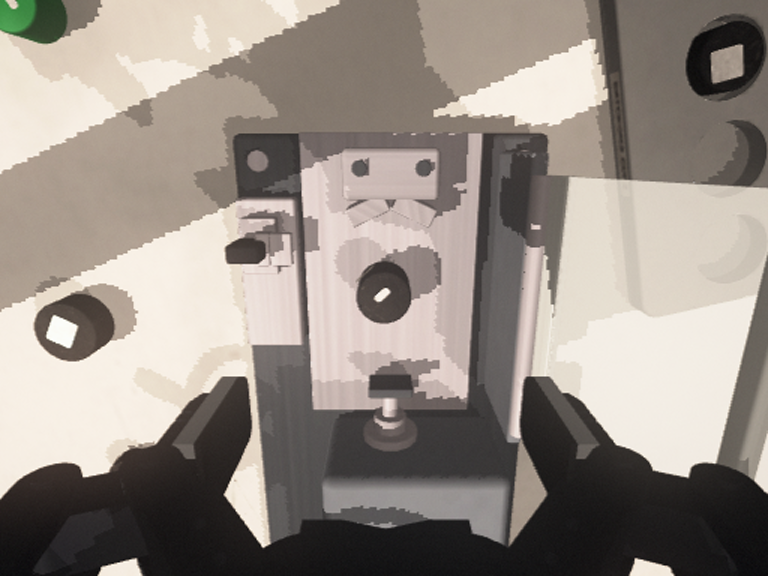

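View pics/g1s_x.png

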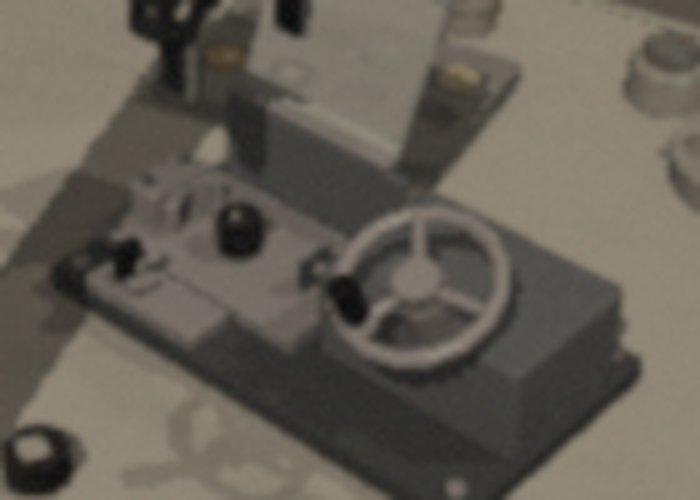

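```bash
python3 - <<'E'
from h import *
p=ld("g1"); r.dwell(.1); st()
print("pad top edge",toS(onz(p,(390/1.5,376/1.5),.053)), "spec",toS(onz(p,(382/1.5,296/1.5),.055)))
E
```

```text
t 16.73 S [ -3.6  18.4 152.3] F [-5.9 -0.9  9.6] w 0.0856
pad top edge [  0.37264463 -28.86943585  53.        ] spec [-4.11311147 19.97083595 55.        ]
```

```bash
python3 - <<'E'
from h import *
p=ld("g1"); 
for v in (375,385,390,398): print(v,[toS(onz(p,(390/1.5,v/1.5),z))[1].round(1) for z in (.033,.053)])
for y in (-29,-36):print(y,[(proj(p,S(0,y,z))*1.5).round(0) for z in (33,53)])
r.servo_line(S(-60,20,156),speed=.1,contact_N=12); st()
im=cv2.imread("pics/g1.png")[230:290,220:310]; cv2.imwrite("pics/g1z.png",np.clip(cv2.resize(im,None,fx=8,fy=8,interpolation=cv2.INTER_CUBIC)*1.6,0,255))
E
```

```text
375 [np.float64(-38.4), np.float64(-28.2)]
385 [np.float64(-45.3), np.float64(-34.6)]
390 [np.float64(-48.8), np.float64(-37.9)]
398 [np.float64(-54.5), np.float64(-43.1)]
-29 [array([389., 361.]), array([389., 376.])]
-36 [array([389., 372.]), array([389., 387.])]
t 17.01 S [-14.8  18.4 151.1] F [-0.3 -0.5 -0.4] w 0.0852[ WARN:0@0.719] global loadsave.cpp:1063 imwrite_ Unsupported depth image for selected encoder is fallbacked to CV_8U.
```

View pics/g1z.png

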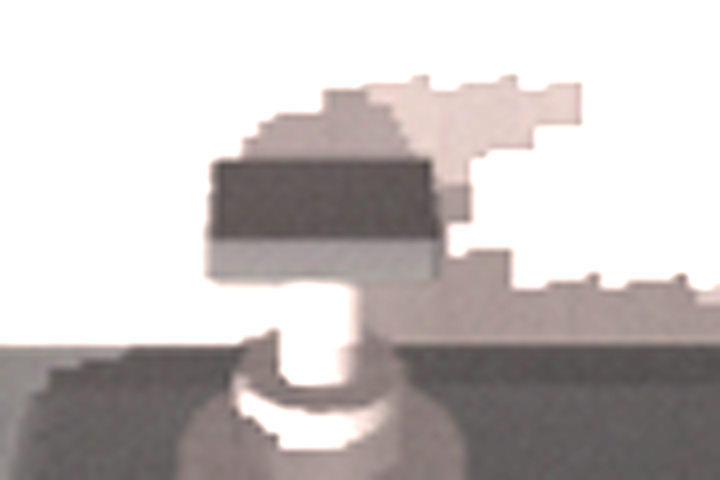

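```bash
python3 - <<'E'
from h import *
r.servo_line(S(-90,10,190),speed=.2); st()
q=-1.12
r.goto(crank(q,110),T(25)); st()
snap("h1")
E
```

```text
t 17.59 S [-89.1  10.1 189.9] F [-0.3  0.1  0.5] w 0.0853
t 19.02 S [-121.8 -138.3  200.1] F [-0.1  0.2 -0.9] w 0.0857
```

View pics/h1_x.png

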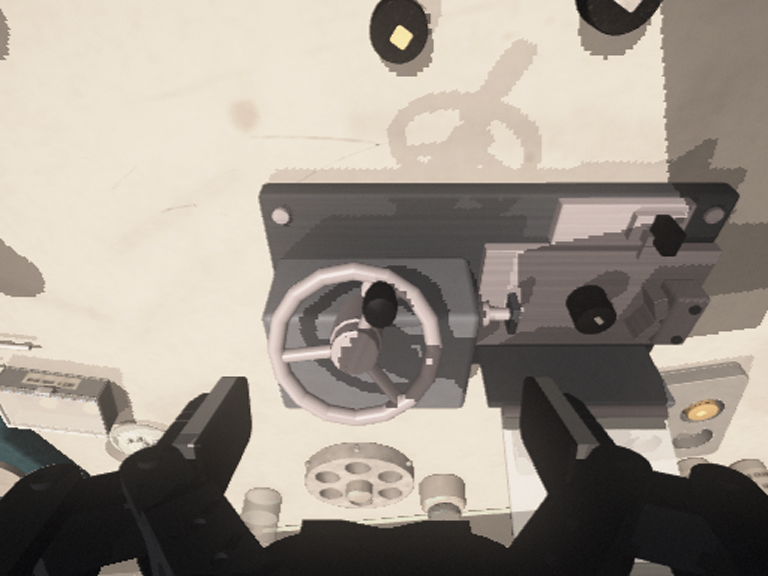

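```bash
python3 - <<'E'
from h import *
p=ld("h1")
for q in (-1.3,-1.2,-1.12,-1.): print(q,(proj(p,crank(q,45))*1.5).round(0),(proj(p,crank(q,17))*1.5).round(0))
print((proj(p,S(*(np.array([-45,-155,115])+NW*9)))*1.5).round(0))
im=cv2.imread("pics/h1.png")[165:290,170:300]; cv2.imwrite("pics/h1z.png",cv2.resize(im,None,fx=5,fy=5,interpolation=cv2.INTER_CUBIC))
E
```

```text
-1.3 [370. 311.] [371. 294.]
-1.2 [377. 313.] [378. 296.]
-1.12 [383. 316.] [384. 298.]
-1.0 [392. 320.] [391. 302.]
[355. 351.]
```

View pics/h1z.png

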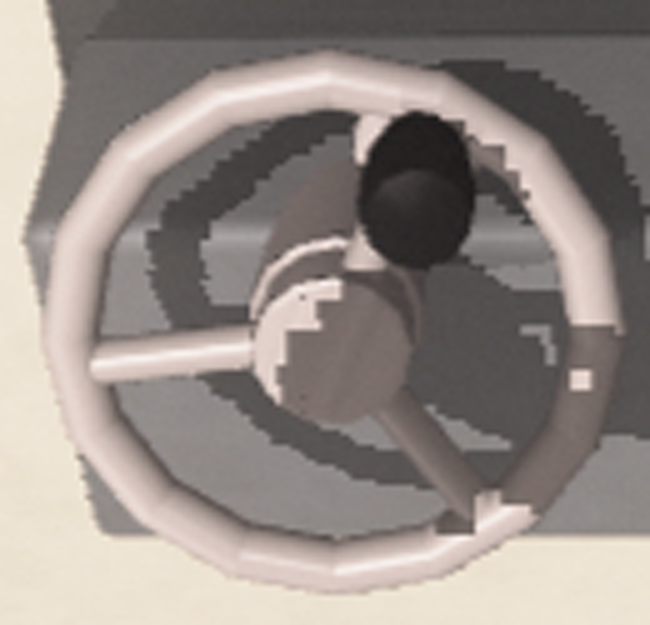

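```bash
python3 - <<'E'
from h import *
q=-1.16
r.servo_line(crank(q,17),speed=.12,rot=T(25),contact_N=12); st()
r.grasp(20); st()
for k in range(4):
    q+=.2; r.servo_line(crank(q,17),speed=.06); st()
print(q)
E
```

```text
t 20.0 S [ -83.5 -139.7  116.1] F [0.2 0.4 0.3] w 0.0854
t 20.62 S [ -83.7 -139.9  116. ] F [-2.2 -0.4  4.1] w 0.0168
t 20.9 S [ -79.9 -133.   117.7] F [-1.1  0.1  5.2] w 0.0164
t 21.18 S [ -75.1 -127.2  120. ] F [-0.6 -1.8  6. ] w 0.0166
t 21.45 S [ -69.8 -123.   122.5] F [-0.4 -4.4  5.7] w 0.0169
t 21.73 S [ -64.  -120.   125.2] F [-1.4 -5.7  5.8] w 0.0166
-0.36000000000000004
```

```bash
python3 - <<'E'
from h import *
q=-.36; i=0
while q<8.6:
    q=q+.25; r.servo_line(crank(q,17),speed=.07)
    o=telemetry.get_obs(); f=np.linalg.norm(o["wrist_force"]); i+=1
    if i%4==0: print(round(q,2),(SR.T@o["wrist_force"]).round(1),round(o["grip_width"],4))
    if f>25: print("STOP",f); break
st(); print("q",q); snap("i1"); snap("i1s","scene",(200,130,340,230),5)
E
```

```text
0.64 [-3.8 -2.4  5.3] 0.0166
1.64 [-3.1 -1.2  4.9] 0.0168
2.64 [-1.1 -1.6  5.3] 0.0171
3.64 [-2.9 -0.7  7. ] 0.0166
4.64 [-2.   1.7  6. ] 0.0167
5.64 [ 1.  -3.2  7.1] 0.0169
6.64 [-4.1 -0.7  7.6] 0.0168
7.64 [-1.3  0.1  6.1] 0.0165
8.64 [-1.3 -1.9  6.4] 0.0167
t 31.93 S [ -28.1 -182.7  141.9] F [-1.3 -1.9  6.4] w 0.0167
q 8.64
```

View pics/i1_x.png

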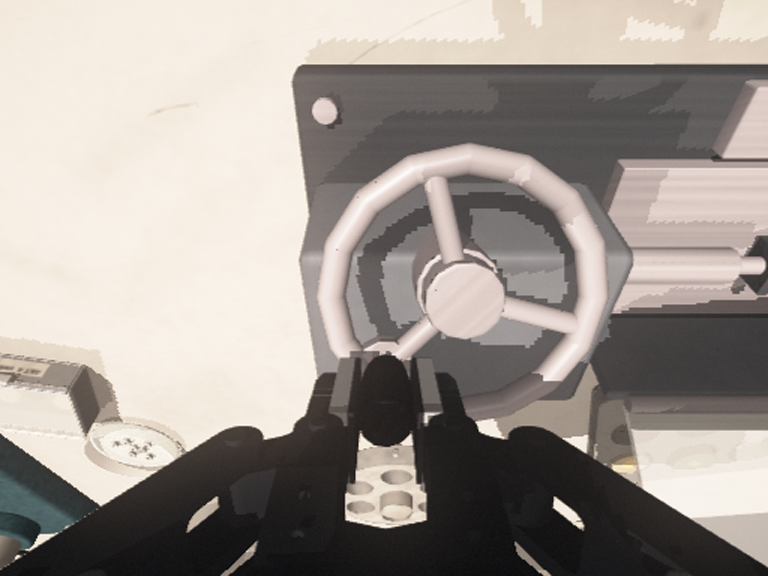

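View pics/i1s_x.png

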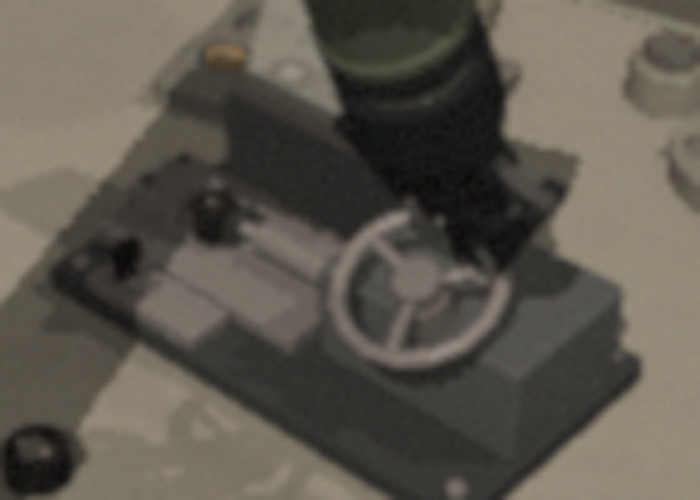

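```bash
python3 - <<'E'
from h import *
qs=np.linspace(8.64,11.4,12)[1:]
for q in qs:
    r.servo_line(crank(q,17),speed=.06)
    o=telemetry.get_obs(); f=np.linalg.norm(o["wrist_force"]); print(round(q,2),(SR.T@o["wrist_force"]).round(1))
    if f>25: print("STOP",f); break
st(); r.open_jaws(); st()
r.servo_line(crank(q,120),speed=.12); st(); snap("j1")
r.goto(S(-70,20,230),RD); st(); snap("j2"); snap("j2s","scene",(200,130,340,230),5)
E
```

```text
8.89 [ 0.3 -2.5  6.3]
9.14 [-1.4 -4.7  6. ]
9.39 [-2.7 -1.2  7. ]
9.64 [-2.9  0.4  8.1]
9.89 [-1.7  2.1  6.5]
10.15 [-1.7  2.2  8. ]
10.4 [-0.4  2.1  7.3]
10.65 [0.7 1.5 6.9]
10.9 [-0.1  0.4  7.6]
11.15 [ 1.3 -0.5  6.6]
11.4 [ 1.6 -2.4  7.3]
t 35.42 S [ -84.1 -140.7  115.8] F [ 1.6 -2.4  7.3] w 0.0167
t 36.09 S [ -83.9 -140.1  115.5] F [-0.6  0.3 -0.6] w 0.0854
t 37.1 S [-127.7 -140.1  208.3] F [0.2 0.5 0. ] w 0.0854
t 37.88 S [-70.5  19.4 228.5] F [-0.8  0.2  0.1] w 0.0854
```

View pics/j1_x.png

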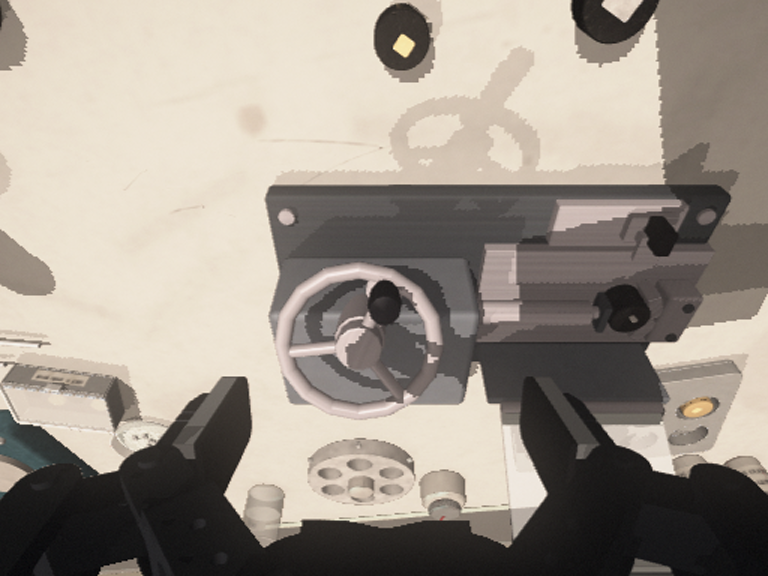

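View pics/j2_x.png

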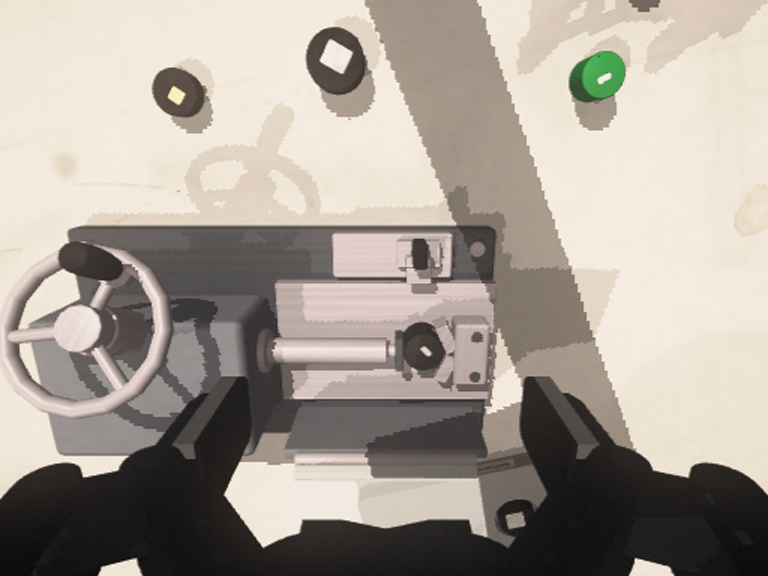

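View pics/j2s_x.png

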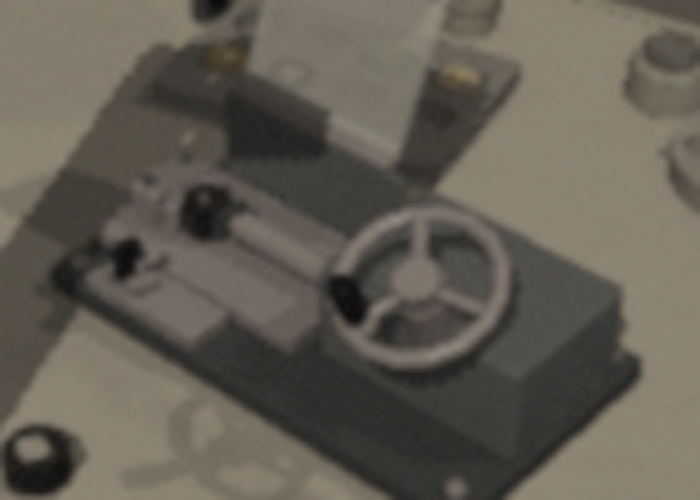

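```bash
python3 - <<'E'
from h import *
p=ld("j2"); p1=ld("j1")
for k,b in (("j2",(175,205,340,270)),("j1",(170,160,300,290)),("h1",(310,180,420,240))):
    im=cv2.imread(f"pics/{k}.png")[b[1]:b[3],b[0]:b[2]]; f=780/im.shape[1] if k!="j1" else 4.5
    cv2.imwrite(f"pics/{k}q.png",np.clip(cv2.resize(im,None,fx=f,fy=f,interpolation=cv2.INTER_CUBIC).astype(float)*1.4,0,255).astype(np.uint8)); print(k,f)
print("spec",toS(onz(p,(425/1.5,347/1.5),.055)))
for q in (11.2,11.3,11.4,11.5): print(q,(((proj(p1,crank(q,45))-[170,160])+.5)*4.5).round(0))
E
```

```text
j2 4.7272727272727275
j1 4.5
h1 7.090909090909091
spec [-7.43844301 49.39345543 55.        ]
11.2 [345. 203.]
11.3 [367. 208.]
11.4 [389. 216.]
11.5 [410. 225.]
```

View pics/j2q.png

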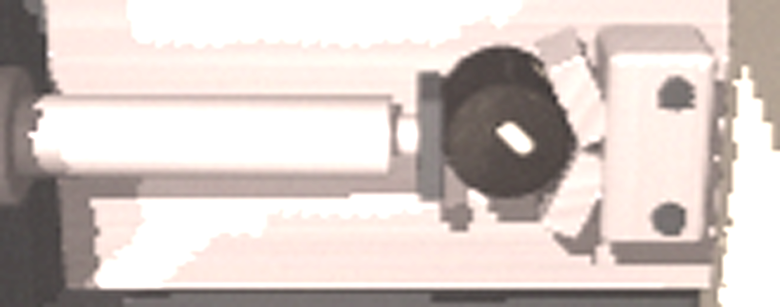

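View pics/j1q.png

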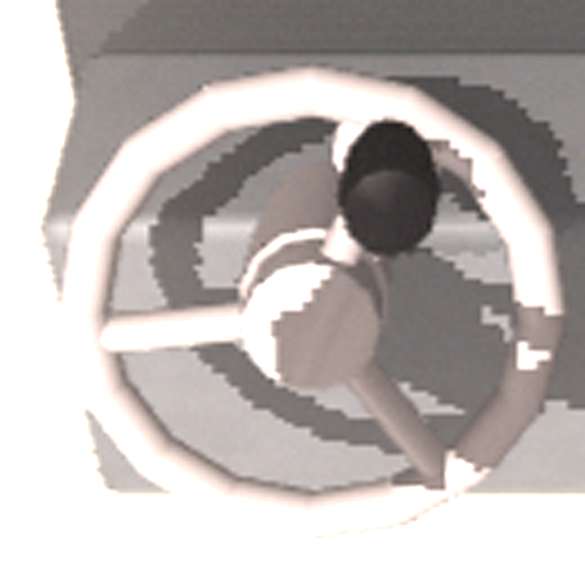

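View pics/h1q.png

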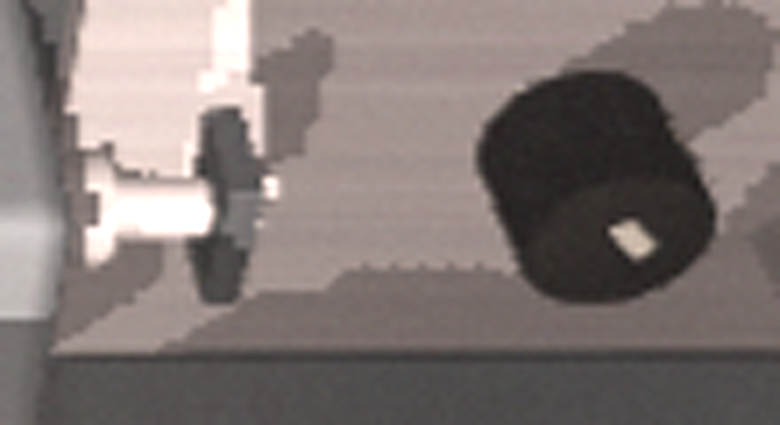

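```bash
python3 - <<'E'
from h import *
p=ld("j2"); h=ld("h1")
a=lambda u:(175+(u[0]+.5)/4.727-.5,205+(u[1]+.5)/4.727-.5); b=lambda u:(310+(u[0]+.5)/7.09-.5,180+(u[1]+.5)/7.09-.5)
print("spec",toS(onz(p,a((509,140)),.055)),"vee",toS(onz(p,a((586,147)),.052)))
print("sleeve/pad now",toS(onz(p,a((390,133)),.043)),toS(onz(p,a((419,133)),.043)),"padfront top",toS(onz(p,a((441,133)),.053)))
print("before",toS(onz(h,b((112,208)),.043)),toS(onz(h,b((212,208)),.043)))
E
```

```text
spec [-3.96542033 48.31733424 55.        ] vee [-0.83554722 66.90276385 52.        ]
sleeve/pad now [-0.47723236 20.38211549 43.        ] [-0.47975945 27.43931121 43.        ] padfront top [-4.8652449  32.41043617 53.        ]
before [ -0.09596205 -58.64297367  43.        ] [ -0.05924109 -42.41104986  43.        ]
```

```bash
python3 - <<'E'
from h import *
p=ld("j2"); a=lambda u:(175+(u[0]+.5)/4.727-.5,205+(u[1]+.5)/4.727-.5)
for u in ((677,92),(668,218)): print(toS(onz(p,a(u),.054)))
r.goto(S(-45,-20,170),RP); st(); snap("k1")
E
```

```text
[-15.68599287  87.2654608   54.        ]
[16.75887029 86.98220016 54.        ]
t 39.33 S [-45.1 -20.3 170.5] F [-0.4 -0.6  0.3] w 0.0854
```

View pics/k1_x.png

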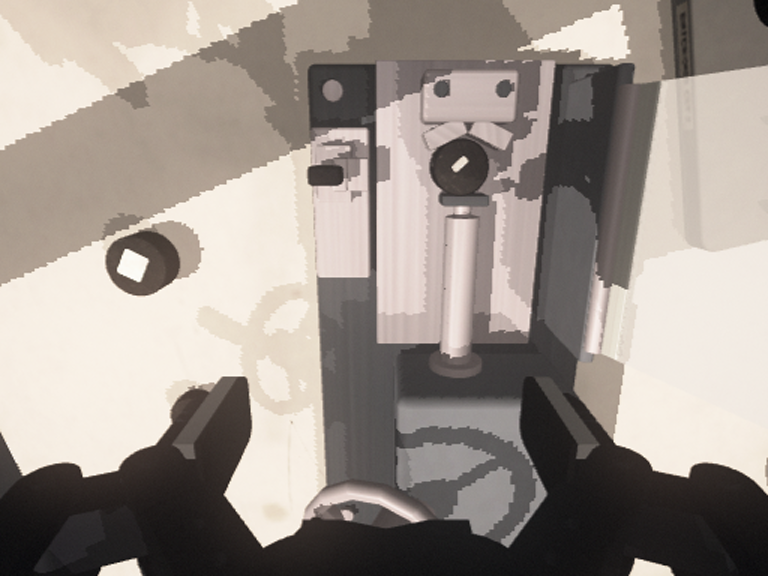

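```bash
python3 - <<'E'
from h import *
p=ld("k1"); im=cv2.imread("pics/k1.png")
z=im[35:150,260:375]; cv2.imwrite("pics/k1z.png",np.clip(cv2.resize(z,None,fx=6,fy=6,interpolation=cv2.INTER_CUBIC).astype(float)*1.7,0,255).astype(np.uint8))
b=lambda X:((proj(p,X)-[260,35]+.5)*6-.5).round(0)
print([b(X) for X in (S(0,49,55),S(0,66,52),S(0,34,53),S(-4,48,55))])
E
```

```text
[array([311., 453.]), array([314., 320.]), array([303., 566.]), array([281., 461.])]
```

View pics/k1z.png

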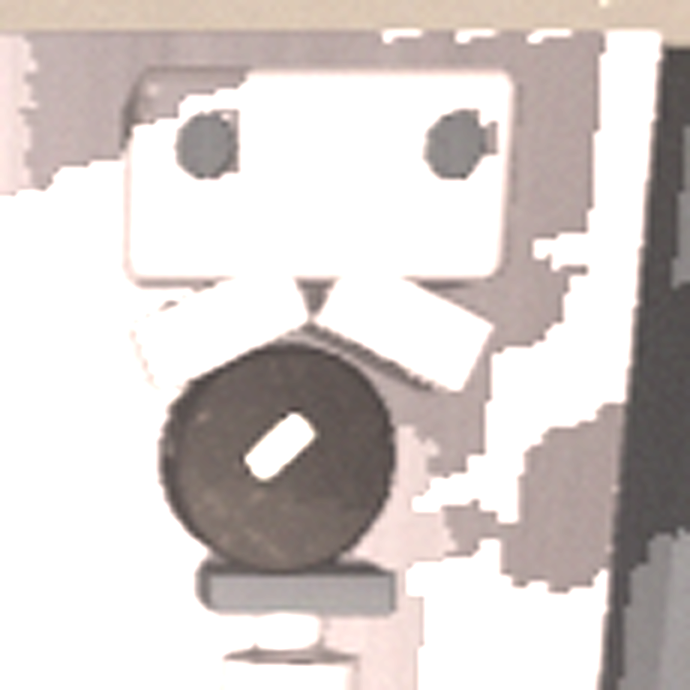

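```bash
python3 - <<'E'
from h import *
r.grasp(20)
r.goto(S(-52,43,120),RP); st()
r.servo_line(S(-48,43,37),speed=.12,contact_N=8); st()
c=r.servo_line(S(-29.5,43,37),speed=.02,contact_N=14); print(c); st()
r.servo_line(S(-48,43,37),speed=.1); st()
r.servo_line(S(-52,43,130),speed=.2)
r.goto(S(-45,-20,170),RP); st(); snap("l1")
im=cv2.imread("pics/l1.png"); z=im[35:150,260:375]; cv2.imwrite("pics/l1z.png",np.clip(cv2.resize(z,None,fx=6,fy=6,interpolation=cv2.INTER_CUBIC).astype(float)*1.7,0,255).astype(np.uint8))
E
```

```text
t 40.56 S [-52.6  43.6 119. ] F [ 0.7 -0.9  0.5] w -0.0005
t 41.22 S [-47.9  42.   40.5] F [-0.4 -0.3  7.1] w 0.0003
True
t 41.67 S [-47.4  41.9  40.4] F [-1.3 -0.1  5.4] w 0.0002
t 41.92 S [-47.3  42.   40.2] F [-4.3 -3.2 15.5] w 0.0002
t 42.93 S [-45.3 -21.  169. ] F [-0.1 -0.2 -0.6] w 0.0001
```

View pics/l1z.png

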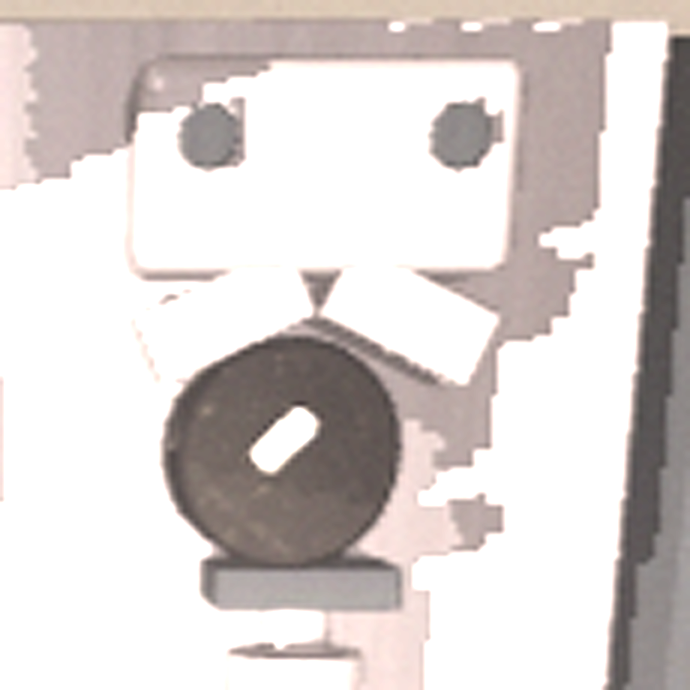

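```bash
python3 - <<'E'
from h import *
r.goto(S(-39,42.5,100),RP); st()
t=r.servo_line(S(-38.5,42.5,37),speed=.06,contact_N=4); print(t); o=st()
z=toS(o["ee_pos"])[2]+(2 if t else 0)
if t: r.servo_line(S(-38.5,42.5,z),speed=.05); st()
c=r.servo_line(S(-29.5,42.5,z),speed=.02,contact_N=14); print(c); st()
r.servo_line(S(-38.5,42.5,z+1),speed=.1); st()
r.servo_line(S(-42,42.5,110),speed=.2)
r.goto(S(-45,-20,170),RP); st(); snap("m1")
im=cv2.imread("pics/m1.png"); z=im[35:150,260:375]; cv2.imwrite("pics/m1z.png",np.clip(cv2.resize(z,None,fx=6,fy=6,interpolation=cv2.INTER_CUBIC).astype(float)*1.7,0,255).astype(np.uint8))
E
```

```text
t 43.45 S [-40.1  43.2  98.1] F [-0.6 -0.3 -0.5] w -0.0002
False
t 44.65 S [-38.2  42.7  37.4] F [-0.6  0.2  1. ] w -0.0002
False
t 45.25 S [-30.7  43.1  37.5] F [-4.7  1.9  2.6] w 0.0001
t 45.5 S [-38.4  42.5  38.6] F [-0.3  0.1 -0.6] w 0.0003
t 46.45 S [-45.3 -20.7 169.2] F [ 0.1 -0.5 -1. ] w 0.0001
```

View pics/m1z.png

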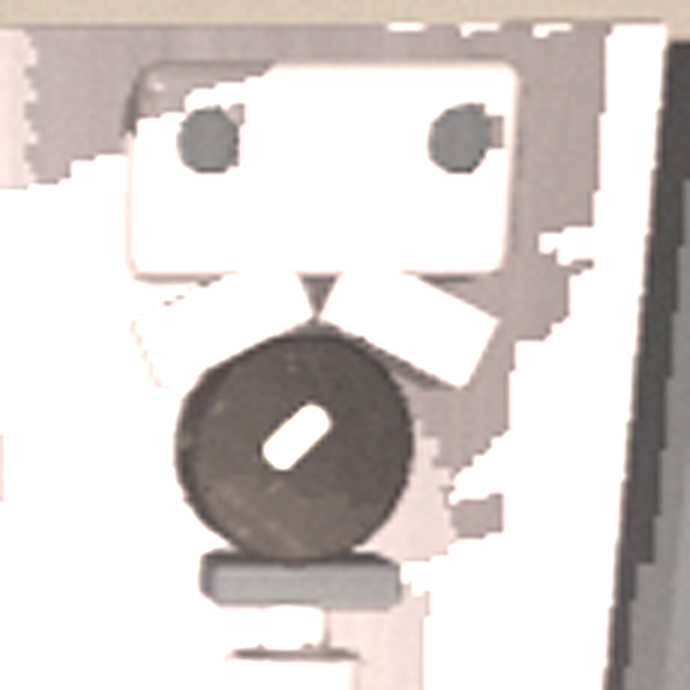

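```bash
python3 - <<'E'
from h import *
r.goto(S(-39,42.5,100),RP)
t=r.servo_line(S(-37,42.5,37.5),speed=.07,contact_N=5); print(t); o=st()
if not t:
    c=r.servo_line(S(-26.8,42.5,37.5),speed=.02,contact_N=14); print(c); st()
r.servo_line(S(-38.5,42.5,38.5),speed=.1)
r.servo_line(S(-42,42.5,110),speed=.2)
r.goto(S(-45,-20,170),RP); st(); snap("n1")
im=cv2.imread("pics/n1.png"); z=im[35:150,260:375]; cv2.imwrite("pics/n1z.png",np.clip(cv2.resize(z,None,fx=6,fy=6,interpolation=cv2.INTER_CUBIC).astype(float)*1.7,0,255).astype(np.uint8))
E
```

```text
False
t 48.01 S [-36.6  42.7  37.9] F [ 0.   0.1 -0.2] w 0.0003
False
t 48.67 S [-28.8  42.7  37.6] F [-6.8  1.8  4.4] w -0.0001
t 49.88 S [-45.2 -20.7 169.3] F [-0.1  0.5  0.5] w 0.0002
```

View pics/n1z.png

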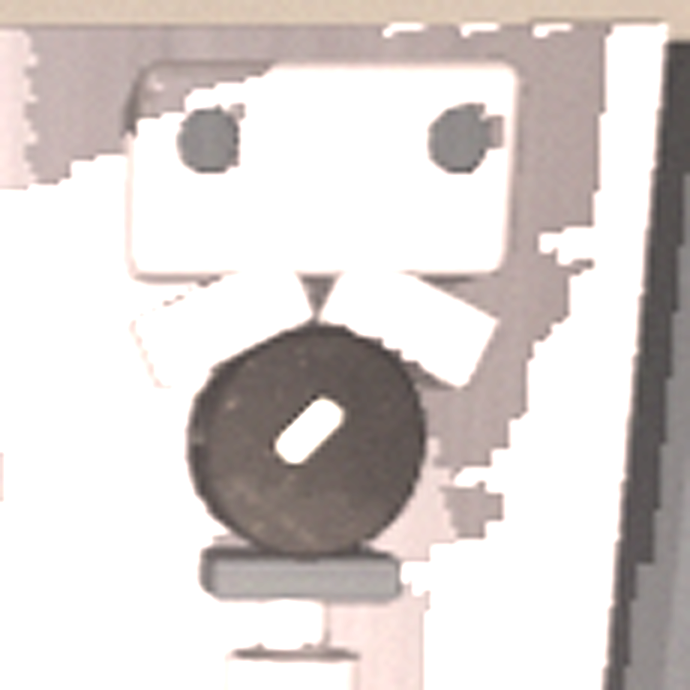

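View pics/n1_x.png

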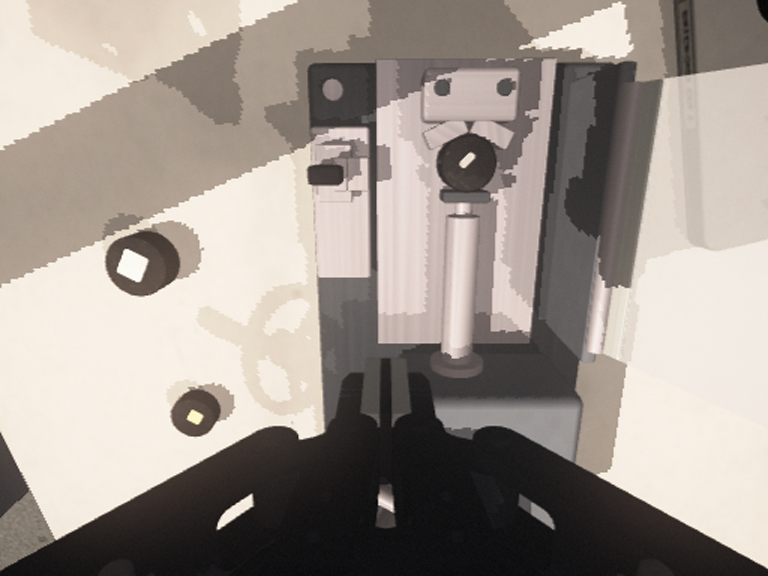

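```bash
python3 - <<'E'
from h import *
p=ld("n1"); a=lambda u:(260+(u[0]+.5)/6-.5,35+(u[1]+.5)/6-.5)
print(toS(onz(p,a((308,439)),.055)), toS(onz(p,a((265,655)),.043)),toS(onz(p,a((265,600)),.047)))
from rig import close_job
print(close_job())
E
```

```text
[-0.96831361 50.34037356 55.        ] [-3.6709327  20.25891336 43.        ] [-4.5961654  28.45899698 47.        ]
the job is handed in; nothing more can be done
None
```

The tall black specimen is clamped in the vee, the guard is open, and I handed the job in at about 50 s of the 72 s allowed. No verdict was reported.

**What I did:** I pushed the latch left until the guard flipped open. I then stood the specimen on the bed at about stage x -4, y 20 and let go. By its handle I led the crank round from about -1.16 rad to 11.4 rad.

**Problem fixed:** On the first clamping the specimen stuck about 4 mm off centre, touching only one vee face. I nudged it sideways twice with closed fingers, at up to about 7 N, until it touched both faces.

**Last checks:**

| Check | Result |
|---|---|
| Specimen position (stage) | x -1.0, y 50.3 mm, upright against both vee faces (nominal y 49; within the 45–53 mm limit) |
| Pad spring | about 8 to 9 mm pressed, judged from the exposed rod (16.2 mm before, about 8 mm now) |
| Guard | still open |
| Robot | clear of everything, wrist force about zero |
| Bystanders | wide and flat specimens looked unmoved, but I did not re-measure them. The beaker and tape were not looked at again, and the arm never worked near them. |

**Other contacts:**
- The opened gripper pressed on something with about 11 N when it lifted away after placing. I took this to be the open guard, and it cleared when I drew back.
- On the first nudging attempt the fingertips pressed with up to about 16 N on what I took to be the latch hook, so I backed off and came in nearer the specimen.

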